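# Gauge the turned sleeves and sort them

### The job

Check the two turned wooden sleeves on the pin gauge, one after the other: slide a sleeve foot down over the pin and press it firmly down until it will go no further, to find out whether it pushes the sprung collar right down to its stop (it fits) or its bore is blocked by glue and it stops short. Stand a sleeve that fits upright in the green tray and a blocked one upright in the red tray, sorting each before you test the next, and leave everything else on the table where it is.

Things in the scene. Friction and masses are not known exactly. Their poses are not given: they have to be found in the camera images.
- sleeve_a: turned brown wooden sleeve standing upright, 32 mm diameter, 72 mm tall, 60 to 95 g; top closed, blind bore of 13 mm diameter from the open foot. Origin at the foot's centre, z up its axis. A hard, unyielding plug of set glue sits in the bore, unseen, 32 to 58 mm above the foot, anew each time: the name tells nothing. It fits the gauge if that is 46 mm or more; both, one or neither sleeve may fit
- sleeve_b: turned brown wooden sleeve standing upright, 32 mm diameter, 72 mm tall, 60 to 95 g; top closed, blind bore of 13 mm diameter from the open foot. Origin at the foot's centre, z up its axis. A hard, unyielding plug of set glue sits in the bore, unseen, 32 to 58 mm above the foot, anew each time: the name tells nothing. It fits the gauge if that is 46 mm or more; both, one or neither sleeve may fit
- gauge: the fit gauge, fixed: a round dark wooden foot 84 mm across and 20 mm high with an upright brass pin of 10 mm diameter in its centre; around the pin a sprung steel collar ring of 34 mm outside diameter. Origin under its centre, on the table, z up
- pin_tip (a point): centre of the flat top of the gauge's pin, 72 mm above the table, z up; the pin tapers to 5 mm over its last 6 mm. A blocked sleeve's glue plug meets this tip before the collar reaches its stop: the collar then stays short by up to 14 mm however hard one presses. Short by under 1 mm counts as fitting, over 3.5 mm as blocked; in between either tray will do
- collar (a joint): downward travel of the sprung collar (m): 0 = up at rest, upper face 42 mm above the table; 0.016 = at its stop, upper face at 26 mm. Moves from about 3 N, takes 7 N at the stop, springs back. A sleeve's foot pushes on this face; its own weight does not move it, blocked or not, so press with about 12 N
- green_tray: fixed shallow green plastic tray, 100 mm (x) by 160 mm (y) outside, rim 14 mm high, walls and floor 4 mm thick. Origin under its centre, on the table; z up. Both sleeves fit in it side by side along y. It takes the sleeves that fit the gauge
- red_tray: fixed shallow red plastic tray, 100 mm (x) by 160 mm (y) outside, rim 14 mm high, walls and floor 4 mm thick. Origin under its centre, on the table; z up. Both sleeves fit in it side by side along y. It takes the sleeves that are blocked
- paint_pot: small glass paint pot with a white cap, 48 mm across, 36 mm tall. Loose, origin at the centre of its underside; a bystander, leave it where it is
- thread_spool: small pale wooden thread spool, empty, 32 mm across, 30 mm tall. Loose, origin at the centre of its underside; a bystander, leave it where it is
- mini_frame: dark miniature wooden frame on a foot, 50 x 75 mm, 94 mm tall. Loose, origin at the centre of its underside; a bystander, leave it where it is
- tumbler: drinking glass, 68 mm across, 100 mm tall. Loose, origin at the centre of its underside; a bystander, leave it where it is
- paint_brush: paint brush lying flat, wooden handle, about 200 mm long. Loose, origin at the middle of the brush, on its underside; a bystander, leave it where it is
There are look-alikes about, which are no part of the job. Leave any purple or turquoise look-alike of the sleeve_b alone. Of the things like the red_tray, leave any that is grey; of the rest the larger one is meant.

How it is judged:
By the outcome, as a careful person would: the job done as asked, in the order asked, and still so for the second after the job is handed in, with the robot touching nothing.
It also fails if it takes over 72 s, if anything falls off the work surface, if the arm or the gripper's body presses on something with over 40 N, if the wrist force passes 120 N, or if a joint passes its speed limit or range.

### The arm

A 6-joint arm with a two-finger parallel gripper is mounted at the origin on the work surface. World frame = base frame: x ahead of the robot, y to its left, z up, the work surface at z = 0. Lengths are in m, angles in rad, forces in N, time in s.
With the tool pointing down it reaches from about 0.35 to 0.85 m from the base axis. Payload 8.1 kg.
Tool frame: the origin (TCP) lies on the centre line of the jaws, within the pads' length; the fingertips stand 17 mm ahead of it and the grasp point (between the pads) lies 2 mm behind it; z points along the fingers, y is the line along which they close (so a half turn about z gives the same grasp; the last joint's range is limited). The gripper opens to 93 mm and grips with 3 to 60 N. Pads are 15 mm wide; open, the fingers measure 128 mm over their backs; the gripper's body (75 mm by 188 mm) begins 65 mm behind the grasp point.
Start: joints at [-1.189, 0.13, 1.488, -0, 1.523, -0.085], TCP at [0.27, -0.536, 0.236] pointing down, gripper open.
Joint ranges: [-2.96, 2.96], [-0.89, 2.26], [0.02, 2.5], [-1.34, 4.48], [0, 2.73], [-2.66, 2.66]. Speed limits (rad/s): [2.39, 2.39, 2.79, 3.14, 3.14, 3.14].

### API

Orientations are given as a rotation vector (axis times angle).
In Python, from plant import telemetry, viewer, order gives the robot as it stands.
- The arm moves only by the tool send_rows, never from a script. Its argument "plan" is a list that holds one entry, the list of rows, each a list of 5 numbers: the closure, from -1 (fully open) to 1 (shut), then the shift along the world's x, y, z normalised to -1 to 1, where 1 is 0.2 m, then the turn about the world's z normalised to -1 to 1, where 1 is 60 degrees. A call has 1 to 20 rows; each row is the pose to reach, as a shift and turn from the pose commanded when the call began; what a row does not reach only later rows make up. A row lasts 1/12 s, in which the tool goes at most 41.7 mm and 7.16 degrees, less where a joint would pass 70% of its speed; a pose out of reach is approached as far as the arm can. A call with a number of a shift or a turn outside -1 to 1 is refused whole. A call with a gripper value outside its range is refused whole. The fingers move at their own pace and stop on an object; "force" is the grip in N (left out, the last holds). Time passes only in rows, so rows that repeat a pose let the fingers close. It gives the time, the measured TCP pose, the force, the opening and the grip force at its end, in the units of the state.
- telemetry.read_state(): the state, without advancing time (a new reading comes with each control period).
- viewer.read_camera(name): name is "scene" or "top" or "wrist"; returns (picture, depth): 400x640x3 uint8, blue, green, red; 400x640 float32, m along the optical axis (not along the pixel's ray), 0 where there is no reading.
- viewer.calibration(name): a dict with "camera_matrix" (3x3 intrinsics, pixels), "extrinsics" (4x4, takes a point from camera to world coordinates); the wrist camera has in their place "hand_eye" (4x4, takes a point from camera to tool coordinates, whose origin is the TCP and whose axes are the flange's). Camera axes: x right, y up, looking along -z (the intrinsics and any distortion apply to the point x, -y, -z); pixel columns grow to the right and rows downward; lengths in m; the calibration is good to about 2 mm. The wrist camera is an equidistant fisheye: a pixel r from the principal point sees the ray r / f radians off the axis. A picture is of the moment at which its call begins: read the wrist's pose just before it. calibration takes no time and is no camera call.
- order.close_job(): hands the job in; it is judged then, once.
The state is a dict: "t": time; "q": joint angles; "dq": joint speeds; "joint_torque": joint torques, N m; "tool_pos": TCP position; "orientation": TCP orientation; "force": force on the tool from outside, world axes, zero at the start; "wrist_torque": the same for the moment, N m; "opening": finger opening in m; "gripper_force": force on a finger pad.
Only numpy, scipy, OpenCV 4.12 (cv2) and the standard library are available. Lean on these libraries where they do the work, as an engineer would, in place of code of your own. Each camera call takes 0.05 s, during which the arm holds its last target. There are 200 camera calls.

## Working session

There is one attempt and no reset: what is moved stays moved. The work goes in short steps, Python scripts to look and compute and a tool call to move; the robot and the scene stay as the last step left them, time stands still between calls to the robot, and variables do not carry over. Pictures are saved under pics/ and viewed, at most 10 in all, crops included, and the job is handed in when it is done.

Besides the shell and the picture viewer there is one more tool, called after "Emit:" as name([rows], argument=value, ...), one row to a line, values as JSON. send_rows: Moves the arm, as the interface text tells. Scaled input: -1 to 1 covers 0.2 m each way for a shift and 60 degrees each way for a turn. Its arguments: {"type":"object","properties":{"plan":{"type":"array"},"force":{"type":"number"}},"required":["plan"]}

```bash
mkdir -p pics
cat > h.py <<'E'
import numpy as np, cv2
from plant import telemetry, viewer, order
def cloud(name):
    im,d=viewer.read_camera(name); c=viewer.calibration(name)
    K=np.array(c["camera_matrix"]);T=np.array(c["extrinsics"])
    v,u=np.mgrid[:d.shape[0],:d.shape[1]]
    P=np.stack([(u-K[0,2])/K[0,0]*d,-(v-K[1,2])/K[1,1]*d,-d],-1)
    W=P@T[:3,:3].T+T[:3,3]; W[d==0]=np.nan
    return im,W
E
python3 - <<'E'
from h import *
for n in("top","scene"):
    im,W=cloud(n); cv2.imwrite(f"pics/{n}0.png",im); np.save(n+"0.npy",W)
    print(viewer.calibration(n))
print(telemetry.read_state())
E
```

```text
{'camera_matrix': array([[508.21628991,   0.        , 322.91369416],
       [  0.        , 508.21628991, 201.91307562],
       [  0.        ,   0.        ,   1.        ]]), 'extrinsics': array([[ 0.02235569,  0.99483164, -0.0990466 ,  0.37943589],
       [-0.99966227,  0.02093074, -0.01540263,  0.02962961],
       [-0.0132499 ,  0.09935748,  0.99496358,  1.52838443],
       [ 0.        ,  0.        ,  0.        ,  1.        ]])}
{'camera_matrix': array([[382.24810761,   0.        , 319.32239689],
       [  0.        , 382.24810761, 199.60954389],
       [  0.        ,   0.        ,   1.        ]]), 'extrinsics': array([[-0.47929002, -0.69579083,  0.53493569,  0.98949836],
       [ 0.87758056, -0.38796195,  0.28166982,  0.29431861],
       [ 0.01155142,  0.6044507 ,  0.7965588 ,  0.76447483],
       [ 0.        ,  0.        ,  0.        ,  1.        ]])}
{'t': 0.1, 'q': array([-1.18940859e+00,  1.31109873e-01,  1.48920087e+00, -1.79699416e-05,
        1.52301387e+00, -8.54099102e-02]), 'dq': array([ 0.00067668, -0.00163976, -0.00394043,  0.0004879 , -0.00052263,
       -0.00191764]), 'joint_torque': array([ 7.89116893e-04, -5.61343074e+01, -4.93092942e+01,  7.70105445e-02,
        2.92280334e-02, -1.95951850e-05]), 'tool_pos': array([ 0.2698366 , -0.53533127,  0.23466112]), 'orientation': array([-3.05474689e+00, -7.26210635e-01,  4.28797033e-04]), 'force': array([ 0.07577985,  0.43342233, -0.78258791]), 'wrist_torque': array([ 0.04869761,  0.01968768, -0.01661494]), 'gripper_force': 0.0, 'opening': 0.09285506141198982}
```

View pics/top0.png

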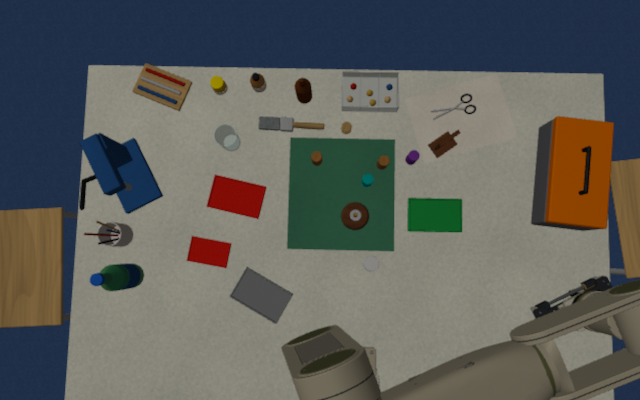

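View pics/scene0.png

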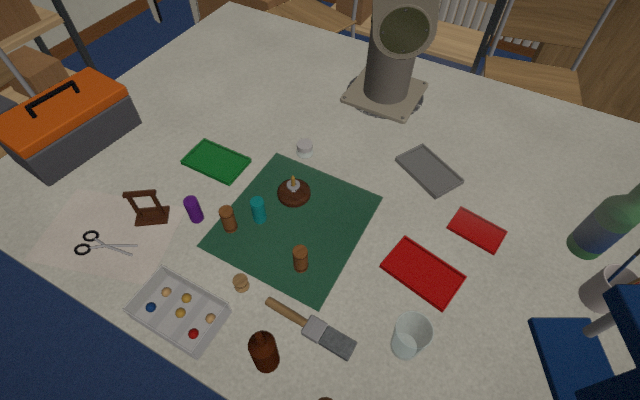

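The top view shows brown sleeves at (317,157) and (384,161), the gauge at (355,215), the green tray at (435,215) and the large red tray at (237,196). The look-alikes are turquoise (367,180), purple (412,157), small red (209,251) and grey (262,294). Next I measure their positions.

```bash
cat > m.py <<'E'
from h import *
from scipy.optimize import least_squares
def circ(p,r):  # fit visible side to known radius
    f=lambda c:np.hypot(p[:,0]-c[0],p[:,1]-c[1])-r
    s=least_squares(f,p[:,:2].mean(0),loss="soft_l1",f_scale=.002); return s.x
T=np.load("top0.npy");S=np.load("scene0.npy")
def box(W,u,v,r): 
    p=W[v-r:v+r,u-r:u+r].reshape(-1,3); return p[~np.isnan(p[:,0])]
for n,(u,v),(a,b) in(("s1",(317,157),(300,258)),("s2",(384,161),(228,218)),("turq",(367,180),(258,210)),("purple",(412,157),(194,209))):
    t=box(T,u,v,16); t=t[t[:,2]>.064]; c=(t.max(0)+t.min(0))/2
    s=S.reshape(-1,3); d=np.hypot(*(s[:,:2]-c[:2]).T); s=s[(d<.04)&(s[:,2]>.01)]
    tp=s[s[:,2]>.068]; sd=s[s[:,2]<.062]
    print(n,"top",c.round(4),t[:,2].mean().round(4),"ext",np.ptp(t,0).round(3),"scene top",((tp.max(0)+tp.min(0))/2).round(4),"side",circ(sd,.016).round(4))
t=box(T,355,215,22); g=t[(t[:,2]>.012)&(t[:,2]<.026)]; k=t[(t[:,2]>.034)&(t[:,2]<.048)]; p=t[t[:,2]>.055]
for q in(g,k,p): print("gauge top",((q.max(0)+q.min(0))/2).round(4),np.ptp(q,0).round(3),len(q))
s=S.reshape(-1,3);c=(g.max(0)+g.min(0))/2; s=s[np.hypot(*(s[:,:2]-c[:2]).T)<.06]
for lo,hi,r in((.012,.026,.042),(.034,.046,.017),(.05,.08,.005)):
    q=s[(s[:,2]>lo)&(s[:,2]<hi)]; print("gauge scene",((q.max(0)+q.min(0))/2).round(4),np.ptp(q,0).round(3),len(q))
for cam,W in(("top",T),("scene",S)):
  im=cv2.imread(f"pics/{cam}0.png").astype(int); B,G,R=im[...,0],im[...,1],im[...,2]
  for n,m in(("green",(G>2*R+20)&(G>2*B)&(G>70)),("red",(R>3*G)&(R>3*B)&(R>110))):
    nn,l,st,ce=cv2.connectedComponentsWithStats(m.astype(np.uint8))
    for i in range(1,nn):
        if st[i,4]>500:
            q=W[l==i]; q=q[(q[:,2]<.03)&(q[:,2]>-.02)]
            print(cam,n,ce[i].round(),cv2.minAreaRect((q[:,:2]*1000).astype(np.float32)))
for nm,u,v in(("spool",346,128),("pot",371,264),("frame",444,144)):
    t=box(T,u,v,14); t=t[t[:,2]>.02]; print(nm,((t.max(0)+t.min(0))/2).round(3),np.ptp(t,0).round(3))
E
python3 m.py
```

```text
s1 top [0.6584 0.0754 0.0714] 0.0721 ext [0.03  0.029 0.014] scene top [0.6598 0.0777 0.0714] side [0.659  0.0765]
s2 top [ 0.6336 -0.105   0.0722] 0.0719 ext [0.063 0.058 0.015] scene top [ 0.6326 -0.1043  0.0712] side [ 0.6496 -0.1188]
turq top [ 0.6105 -0.0881  0.0718] 0.0722 ext [0.058 0.058 0.014] scene top [ 0.6131 -0.0883  0.0713] side [ 0.5964 -0.0749]
purple top [ 0.6671 -0.206   0.0739] 0.0721 ext [0.031 0.03  0.019] scene top [ 0.6685 -0.2058  0.0714] side [ 0.668  -0.2068]
gauge top [ 0.5053 -0.0419  0.019 ] [0.109 0.081 0.014] 479
gauge top [ 0.4923 -0.041   0.0408] [0.033 0.033 0.013] 86
gauge top [ 0.4916 -0.0409  0.0696] [0.006 0.006 0.012] 9
gauge scene [ 0.4941 -0.0404  0.019 ] [0.082 0.083 0.013] 561
gauge scene [ 0.4931 -0.041   0.04  ] [0.034 0.033 0.011] 104
gauge scene [ 0.4941 -0.0405  0.0619] [0.011 0.01  0.023] 32
top green [434. 215.] ((499.3135986328125, -280.0242919921875), (158.75045776367188, 95.89848327636719), 89.8305892944336)
top red [236. 196.] ((542.0235595703125, 315.4851989746094), (157.4104766845703, 96.4692153930664), 77.77302551269531)
top red [209. 252.] ((374.64276123046875, 391.38153076171875), (117.54087829589844, 71.27740478515625), 80.5263900756836)
scene green [214. 163.] ((503.03973388671875, -277.25982666015625), (159.74081420898438, 100.1755142211914), 89.59676361083984)
scene red [477. 231.] ((377.21246337890625, 392.3438720703125), (116.93872833251953, 73.9596939086914), 80.64251708984375)
scene red [423. 273.] ((544.7057495117188, 316.5477600097656), (157.12738037109375, 99.4011001586914), 77.96575927734375)
spool [ 0.759 -0.01   0.031] [0.032 0.027 0.017]
pot [ 0.352 -0.092  0.033] [0.041 0.041 0.022]
frame [ 0.715 -0.302  0.061] [0.043 0.056 0.081]
```

```bash
cat >> h.py <<'E'
from scipy.optimize import least_squares
from scipy.spatial.transform import Rotation as Rn
def circ(p,r,c0):
    return least_squares(lambda c:np.hypot(p[:,0]-c[0],p[:,1]-c[1])-r,c0,loss="soft_l1",f_scale=.002).x
def near(W,c,r,lo,hi):
    s=W.reshape(-1,3); return s[(np.hypot(s[:,0]-c[0],s[:,1]-c[1])<r)&(s[:,2]>lo)&(s[:,2]<hi)]
def mid(p): return ((p.max(0)+p.min(0))/2).round(4)
def pose():
    s=telemetry.read_state(); R=Rn.from_rotvec(s["orientation"]).as_matrix()
    print("t",s["t"],"tcp",s["tool_pos"].round(4),"ydir deg",np.degrees(np.arctan2(R[1,1],R[0,1])).round(1),"zdir",R[:,2].round(3),"F",s["force"].round(2),"M",s["wrist_torque"].round(2),"open",round(s["opening"],4),"grip",round(s["gripper_force"],1),"q",s["q"].round(2)); return s
E
python3 - <<'E'
from h import *
T=np.load("top0.npy");S=np.load("scene0.npy")
for c in((.648,-.118),(.597,-.075),(.659,.0765)):
    a=near(T,c,.026,.066,.085);b=near(S,c,.026,.066,.085);d=near(S,c,.028,.01,.062)
    print(mid(a),np.ptp(a,0).round(3),mid(b),np.ptp(b,0).round(3),"side",circ(d,.016,c).round(4))
pose()
E
```

```text
[ 0.6504 -0.1192  0.0732] [0.029 0.029 0.013] [ 0.652  -0.1196  0.0702] [0.031 0.031 0.008] side [ 0.6509 -0.12  ]
[ 0.5965 -0.0736  0.0725] [0.03  0.029 0.012] [ 0.5962 -0.0737  0.0704] [0.032 0.03  0.009] side [ 0.5959 -0.0745]
[0.6584 0.0754 0.0724] [0.03  0.029 0.012] [0.6604 0.0778 0.0704] [0.031 0.03  0.009] side [0.659  0.0765]
t 0.1 tcp [ 0.2698 -0.5353  0.2347] ydir deg -63.3 zdir [-0.001  0.002 -1.   ] F [ 0.08  0.43 -0.78] M [ 0.05  0.02 -0.02] open 0.0929 grip 0.0 q [-1.19  0.13  1.49 -0.    1.52 -0.09]
```

Emit:
send_rows([
  [[-1,0.5,0.8,0,0],[-1,0.5,0.8,0,0],[-1,0.5,0.8,0,0],[-1,0.5,0.8,0,0],[-1,0.5,0.8,0,0]],
], force=40)

```text
t: 0.52
tool_pos: [0.3715, -0.3722, 0.2352]
orientation: [-3.054, -0.729, -0.001]
force: [-0.6, -0.5, -0.1]
opening: 0.093
gripper_force: 0.0
```

Emit:
send_rows([
  [[-1,0.5,0.8,0,0],[-1,0.5,0.8,0,0],[-1,0.5,0.8,0,0],[-1,0.5,0.8,0,0],[-1,0.5,0.8,0,0]],
])

```text
t: 0.93
tool_pos: [0.4714, -0.212, 0.2353]
orientation: [-3.054, -0.729, -0.001]
force: [-0.2, -1.2, 0.1]
opening: 0.0929
gripper_force: 0.0
```

Emit:
send_rows([
  [[-1,0.5,0.8,-0.25,0],[-1,0.5,0.8,-0.25,0],[-1,0.5,0.8,-0.25,0],[-1,0.5,0.8,-0.25,0],[-1,0.5,0.8,-0.25,0]],
])

```text
t: 1.35
tool_pos: [0.5705, -0.0524, 0.184]
orientation: [-3.055, -0.728, 0.002]
force: [1.3, -0.5, -0.4]
opening: 0.093
gripper_force: 0.0
```

Emit:
send_rows([
  [[-1,0.45,0.66,-0.25,0],[-1,0.45,0.66,-0.25,0],[-1,0.45,0.66,-0.25,0],[-1,0.45,0.66,-0.25,0],[-1,0.45,0.66,-0.25,0]],
])

```text
t: 1.77
tool_pos: [0.6596, 0.0822, 0.1296]
orientation: [-3.051, -0.732, 0.009]
force: [-0.1, 0.1, -1.3]
opening: 0.0929
gripper_force: 0.0
```

```bash
cat >> h.py <<'E'
def wcloud():
    s=telemetry.read_state(); im,d=viewer.read_camera("wrist"); c=viewer.calibration("wrist")
    K=np.array(c["camera_matrix"]);H=np.array(c["hand_eye"])
    v,u=np.mgrid[:d.shape[0],:d.shape[1]]; x=(u-K[0,2])/K[0,0];y=(v-K[1,2])/K[1,1]
    r=np.hypot(x,y); k=np.where(r>1e-6,np.tan(np.minimum(r,1.5))/np.maximum(r,1e-6),1)
    P=np.stack([x*k*d,-y*k*d,-d],-1); P[(d==0)|(r>1.4)]=np.nan
    R=Rn.from_rotvec(s["orientation"]).as_matrix()
    return im,(P@H[:3,:3].T+H[:3,3])@R.T+s["tool_pos"]
E
python3 - <<'E'
from h import *
pose(); im,W=wcloud(); cv2.imwrite("pics/w1.png",im); print(viewer.calibration("wrist"))
for c in((.6595,.0766),(.493,-.041),(.651,-.1195)):
    a=near(W,c,.026,.064,.08); print(len(a), (mid(a),np.ptp(a,0).round(3),a.mean(0).round(4)) if len(a) else "")
E
```

```text
t 1.7667 tcp [0.6596 0.0822 0.1296] ydir deg -63.0 zdir [-0.007  0.002 -1.   ] F [-0.06  0.11 -1.27] M [-0.07  0.02  0.02] open 0.0929 grip 0.0 q [0.05 0.38 1.4  0.   1.38 1.14]
{'camera_matrix': array([[309.70691629,   0.        , 319.56333346],
       [  0.        , 309.70691629, 203.11066672],
       [  0.        ,   0.        ,   1.        ]]), 'hand_eye': array([[ 2.95820416e-04,  9.64358145e-01,  2.64600229e-01,
         7.41078501e-02],
       [ 9.99999930e-01, -2.24559969e-04, -2.99561951e-04,
        -4.40673375e-04],
       [-2.29466389e-04,  2.64600299e-01, -9.64358144e-01,
        -1.49767165e-01],
       [ 0.00000000e+00,  0.00000000e+00,  0.00000000e+00,
         1.00000000e+00]])}
1545 (array([0.6601, 0.077 , 0.0693]), array([0.032, 0.032, 0.01 ]), array([0.6614, 0.0779, 0.072 ]))
0 
0
```

View pics/w1.png

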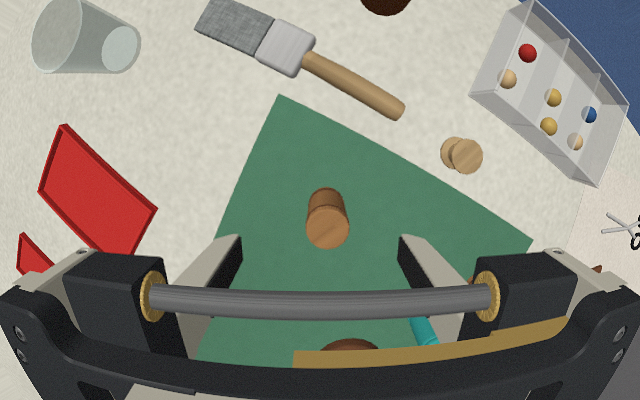

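The wrist view shows the sleeve's top at (328,228) between the jaws, at about (0.660, 0.077), where I aimed. Now I go down and grip.

Emit:
send_rows([
  [[-1,0,0.005,-0.2,0],[-1,0,0.005,-0.35,0],[-1,0,0.005,-0.45,0],[-1,0,0.005,-0.45,0],[-1,0,0.005,-0.45,0],[1,0,0.005,-0.45,0],[1,0,0.005,-0.45,0],[1,0,0.005,-0.45,0],[1,0,0.005,-0.45,0],[1,0,0.005,-0.45,0],[1,0,0.005,-0.45,0],[1,0,0.005,-0.45,0],[1,0,0.005,-0.45,0]],
], force=40)

```text
t: 2.9
tool_pos: [0.66, 0.0772, 0.0456]
orientation: [-3.056, -0.727, 0.0]
force: [-0.2, 1.2, 0.1]
opening: 0.0443
gripper_force: 0.0
```

Emit:
send_rows([
  [[1,0,0,0,0],[1,0,0,0,0],[1,0,0,0,0],[1,0,0,0,0],[1,0,0,0.1,0],[1,0,0,0.3,0],[1,0,0,0.5,0],[1,-0.2,-0.14,0.5,0],[1,-0.4,-0.28,0.5,0],[1,-0.6,-0.42,0.5,0],[1,-0.75,-0.53,0.5,0],[1,-0.835,-0.59,0.5,0],[1,-0.835,-0.59,0.5,0],[1,-0.835,-0.59,0.5,0],[1,-0.835,-0.59,0.5,0],[1,-0.835,-0.59,0.5,0]],
])

```text
t: 4.23
tool_pos: [0.4942, -0.0404, 0.1463]
orientation: [3.056, 0.727, 0.002]
force: [-0.3, -0.5, 0.3]
opening: 0.0314
gripper_force: 40.0
```

```bash
cat >> h.py <<'E'
def hover(tag,g=(.493,-.041)):
    s=pose(); im,W=cloud("scene"); cv2.imwrite(f"pics/{tag}.png",im[100:300,200:400].repeat(3,0).repeat(3,1)[:600])
    np.save(tag+".npy",W); f=s["tool_pos"][2]-.046
    m=(im[...,2]>im[...,0]*1.5)  # brown only
    q=W[m]; p=near(q,g,.04,f-.003,f+.026); print("sleeve side",len(p),circ(p,.016,g).round(4),"zmin",p[:,2].min().round(4) if len(p) else "")
    t=near(q,g,.03,f+.06,f+.08); print("topz",len(t),np.percentile(t[:,2],[50,90]).round(4) if len(t) else "")
    k=near(W,g,.03,.028,.0455); print("collar",mid(k),np.ptp(k,0).round(3),circ(k[k[:,2]<.036],.017,g).round(4))
    return W
E
python3 -c "
from h import *
hover('hv1')"
```

```text
t 4.2333 tcp [ 0.4942 -0.0404  0.1463] ydir deg -63.2 zdir [ 0.002  0.    -1.   ] F [-0.35 -0.48  0.25] M [-0.01 -0.03 -0.01] open 0.0314 grip 40.0 q [-0.19 -0.09  1.88  0.    1.35  0.92]
sleeve side 94 [ 0.493  -0.0406] zmin 0.1003
topz 161 [0.1721 0.1739]
collar [ 0.4935 -0.0401  0.0375] [0.034 0.033 0.016] [ 0.4959 -0.0327]
```

View pics/hv1.png

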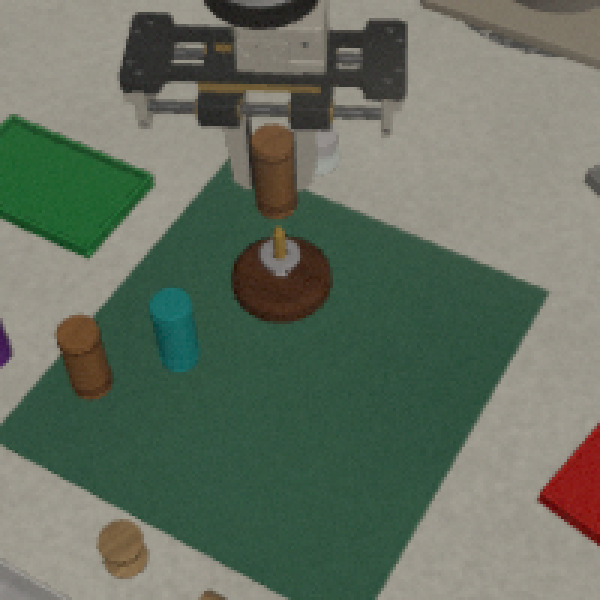

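In the scene crop the sleeve (275,170) hangs over the pin (280,240), aligned to within about 1 mm. I lower it onto the pin.

Emit:
send_rows([
  [[1,0.005,0.005,-0.05,0],[1,0.005,0.005,-0.1,0],[1,0.005,0.005,-0.13,0],[1,0.005,0.005,-0.16,0],[1,0.005,0.005,-0.19,0],[1,0.005,0.005,-0.22,0],[1,0.005,0.005,-0.25,0],[1,0.005,0.005,-0.27,0],[1,0.005,0.005,-0.27,0],[1,0.005,0.005,-0.27,0]],
])

```text
t: 5.12
tool_pos: [0.4939, -0.0398, 0.0915]
orientation: [-3.056, -0.726, 0.001]
force: [-0.5, -0.2, -0.6]
opening: 0.0311
gripper_force: 40.0
```

Emit:
send_rows([
  [[1,0,0,-0.015,0],[1,0,0,-0.03,0],[1,0,0,-0.045,0],[1,0,0,-0.045,0],[1,0,0,-0.045,0]],
])

```text
t: 5.53
tool_pos: [0.4945, -0.04, 0.083]
orientation: [3.056, 0.726, 0.001]
force: [-0.3, -0.1, 1.8]
opening: 0.0316
gripper_force: 40.0
```

Emit:
send_rows([
  [[1,0,0,-0.015,0],[1,0,0,-0.03,0],[1,0,0,-0.045,0],[1,0,0,-0.045,0],[1,0,0,-0.045,0]],
])

```text
t: 5.95
tool_pos: [0.4947, -0.04, 0.0746]
orientation: [3.056, 0.726, 0.002]
force: [-2.7, -0.6, 12.0]
opening: 0.0313
gripper_force: 40.0
```

Emit:
send_rows([
  [[1,0,0,-0.005,0],[1,0,0,-0.005,0],[1,0,0,-0.005,0],[1,0,0,-0.005,0]],
])

```text
t: 6.28
tool_pos: [0.4948, -0.04, 0.0743]
orientation: [3.056, 0.727, 0.002]
force: [-6.9, 0.2, 20.1]
opening: 0.0318
gripper_force: 40.0
```

```bash
cat >> h.py <<'E'
def press(tag):
    s=pose(); g=(.494,-.0405)
    Z=[];B=[]
    for i in range(3):
        im,W=cloud("scene"); m=im[...,2]>im[...,0]*1.5
        t=near(W[m],g,.012,.075,.13); t=t[t[:,2]>np.percentile(t[:,2],90)-.006]; Z.append(np.median(t[:,2]))
        k=near(W,g,.0165,.021,.05); B.append(np.histogram(k[:,2],np.arange(.02,.052,.002))[0])
    cv2.imwrite(f"pics/{tag}.png",cv2.resize(im[130:230,240:340],(600,600),interpolation=cv2.INTER_NEAREST))
    print("top z",np.round(Z,4),"-> foot",round(np.median(Z)-.072,4)); print(sum(B))
E
python3 -c "
from h import *
press('pr1')
S=np.load('scene0.npy')
for c in((.659,.0765),(.651,-.1195)):
  t=near(S,c,.012,.05,.09);print(np.median(t[t[:,2]>.066,2]))
"
```

```text
t 6.2833 tcp [ 0.4948 -0.04    0.0743] ydir deg -63.2 zdir [ 0.001 -0.    -1.   ] F [-6.95  0.17 20.11] M [0.   1.34 0.01] open 0.0318 grip 40.0 q [-0.18 -0.01  1.94 -0.    1.21  0.92]
top z [0.1013 0.101  0.1009] -> foot 0.029
[10  4 16 23 16 14 16 14  9 15 11 19 20 17 16]
0.07195477496196923
0.07173550277592555
```

View pics/pr1.png

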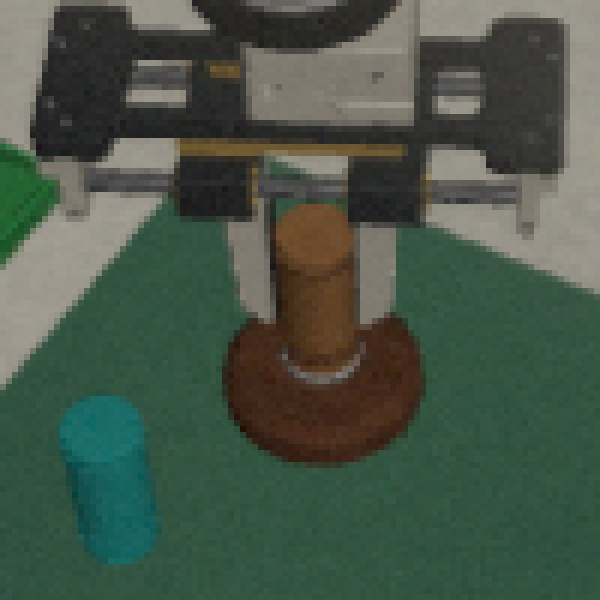

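The sleeve is seated on the collar at crop (318,370), and its foot reads about 28.7 mm at 20 N. There is also a side force of 7 N in x, which could mean binding. I'll ease the side load and press again.

Emit:
send_rows([
  [[1,0,0,0.02,0],[1,-0.008,0,0.02,0],[1,-0.008,0,0.01,0],[1,-0.008,0,0.005,0],[1,-0.008,0,0.005,0],[1,-0.008,0,0.005,0]],
])

```text
t: 6.93
tool_pos: [0.4938, -0.04, 0.0747]
orientation: [3.056, 0.726, 0.004]
force: [0.9, 0.4, 10.3]
opening: 0.0313
gripper_force: 40.0
```

Emit:
send_rows([
  [[1,0,0,-0.003,0],[1,0,0,-0.005,0],[1,0,0,-0.008,0],[1,0,0,-0.008,0],[1,0,0,-0.008,0]],
])

```text
t: 7.35
tool_pos: [0.4939, -0.0399, 0.0743]
orientation: [3.055, 0.727, 0.004]
force: [-5.6, 1.0, 21.4]
opening: 0.031
gripper_force: 40.0
```

```bash
python3 -c "
from h import *
press('pr2')
S=np.load('scene0.npy');T=np.load('top0.npy')
for W in(S,T):
  for r0,r1,lo,hi in((.024,.036,.01,.03),(.008,.014,.035,.05),(.055,.08,-.01,.01)):
    q=near(W,(.493,-.0405),r1,lo,hi);q=q[np.hypot(q[:,0]-.493,q[:,1]+.0405)>r0];print(np.median(q[:,2]).round(4),end=' ')
  print()
"
```

```text
t 7.35 tcp [ 0.4939 -0.0399  0.0743] ydir deg -63.2 zdir [ 0.003 -0.    -1.   ] F [-5.61  1.   21.38] M [ 0.12  0.93 -0.01] open 0.031 grip 40.0 q [-0.18 -0.01  1.94  0.    1.21  0.92]
top z [0.101  0.1007 0.1009] -> foot 0.0289
[ 6  8 18 18 21 15 16 15 17 18 15 19 16 23 13]
0.0199 0.042 0.0007 
0.0204 0.0424 0.0013
```

Emit:
send_rows([
  [[1,0,0,0.03,0],[1,-0.008,-0.003,0.03,0],[1,-0.008,-0.003,0.02,0],[1,-0.008,-0.003,0.01,0],[1,-0.008,-0.003,0.002,0],[1,-0.008,-0.003,0,0],[1,-0.008,-0.003,-0.002,0],[1,-0.008,-0.003,-0.002,0],[1,-0.008,-0.003,-0.002,0]],
])

```text
t: 8.25
tool_pos: [0.4923, -0.0404, 0.0741]
orientation: [3.056, 0.727, 0.004]
force: [-6.6, 3.7, 26.8]
opening: 0.031
gripper_force: 40.0
```

```bash
python3 -c "
from h import *
press('pr3')"
```

```text
t 8.25 tcp [ 0.4923 -0.0404  0.0741] ydir deg -63.2 zdir [ 0.003 -0.    -1.   ] F [-6.61  3.67 26.81] M [ 0.43  1.19 -0.01] open 0.031 grip 40.0 q [-0.19 -0.02  1.95  0.    1.21  0.92]
top z [0.1009 0.1005 0.1007] -> foot 0.0287
[ 6  3 21 21 39 17 10 19 23 18 13 22 22 22 24]
```

Three different lateral offsets all stop at the same height with up to 27 N, so the stop is hard. The foot is at 28.7 mm and the collar about 2.7 mm short, so it counts as blocked and goes in the red tray.

Emit:
send_rows([
  [[1,0.01,0,0.1,0],[1,0.01,0,0.25,0],[1,0.01,0,0.4,0],[1,0.01,0,0.45,0],[1,0.02,0.1,0.45,0],[1,0.05,0.3,0.45,0],[1,0.08,0.5,0.45,0],[1,0.11,0.7,0.45,0],[1,0.14,0.9,0.45,0],[1,0.15,1,0.45,0]],
])

```text
t: 9.23
tool_pos: [0.5197, 0.1634, 0.1595]
orientation: [-3.054, -0.729, 0.004]
force: [0.9, -0.1, -1.7]
opening: 0.0315
gripper_force: 40.0
```

Emit:
send_rows([
  [[1,0.04,0.2,0,0],[1,0.08,0.4,0,0],[1,0.12,0.6,0,0],[1,0.14,0.8,0,0],[1,0.15,0.97,0,0],[1,0.15,0.97,0,0],[1,0.15,0.97,-0.15,0],[1,0.15,0.97,-0.3,0],[1,0.15,0.97,-0.45,0],[1,0.15,0.97,-0.5,0],[1,0.15,0.97,-0.5,0]],
])

```text
t: 10.15
tool_pos: [0.547, 0.3514, 0.0556]
orientation: [3.054, 0.726, -0.015]
force: [-0.4, 0.3, -0.9]
opening: 0.0315
gripper_force: 40.0
```

```bash
cat > tray.py <<'E'
from h import *
import sys
pose(); im,W=cloud("scene"); cv2.imwrite("pics/"+sys.argv[1],cv2.resize(im[120:360,340:600],(650,600)))
for c in((.55,.353),(.535,.279),(.50,-.24),(.50,-.315)):
    m=(im[...,2]>im[...,0]*1.5)&(im[...,1]>im[...,0]*1.15)
    p=near(W[m],c,.03,.025,.06); t=near(W[m],c,.03,.066,.1)
    if len(p)>30: print(c,"side",circ(p,.016,c).round(4),"top",mid(t) if len(t) else"", "medz",np.median(t[:,2]).round(4) if len(t) else "")
E
python3 tray.py tr1.png
```

```text
t 10.15 tcp [0.547  0.3514 0.0556] ydir deg -63.3 zdir [-0.009 -0.005 -1.   ] F [-0.45  0.26 -0.94] M [ 0.05 -0.   -0.01] open 0.0315 grip 40.0 q [ 0.49  0.42  1.49 -0.    1.25  1.6 ]
(0.55, 0.353) side [0.5456 0.3513] top [0.5476 0.3556 0.0802] medz 0.079
```

Emit:
send_rows([
  [[1,0,0,0,0],[1,0,0,0,0],[1,0,0,-0.02,0],[1,0,0,-0.04,0],[1,0,0,-0.055,0],[1,0,0,-0.06,0],[1,0,0,-0.06,0],[1,0,0,-0.06,0]],
])

```text
t: 10.87
tool_pos: [0.5508, 0.3536, 0.0496]
orientation: [3.056, 0.727, -0.0]
force: [0.8, 0.2, -0.6]
opening: 0.0312
gripper_force: 40.0
```

Emit:
send_rows([
  [[-0.3,0,0,0,0],[-0.3,0,0,0,0],[-0.3,0,0,0,0],[-0.3,0,0,0,0],[-0.3,0,0,0,0],[-0.3,0,0,0.1,0],[-0.3,0,0,0.3,0],[-0.3,0,0,0.5,0],[-0.3,0,0,0.5,0]],
])

```text
t: 11.62
tool_pos: [0.5552, 0.356, 0.1601]
orientation: [-3.053, -0.726, -0.021]
force: [1.5, 0.8, 3.6]
opening: 0.0604
gripper_force: 0.0
```

```bash
python3 tray.py tr2.png
```

```text
t 11.6167 tcp [0.5552 0.356  0.1601] ydir deg -63.3 zdir [ 0.012  0.007 -1.   ] F [1.48 0.81 3.61] M [ 0.05 -0.05  0.04] open 0.0604 grip 0.0 q [0.49 0.32 1.41 0.   1.4  1.6 ]
(0.55, 0.353) side [0.5495 0.3535] top [0.5519 0.3533 0.0726] medz 0.0756
```

View pics/tr2.png

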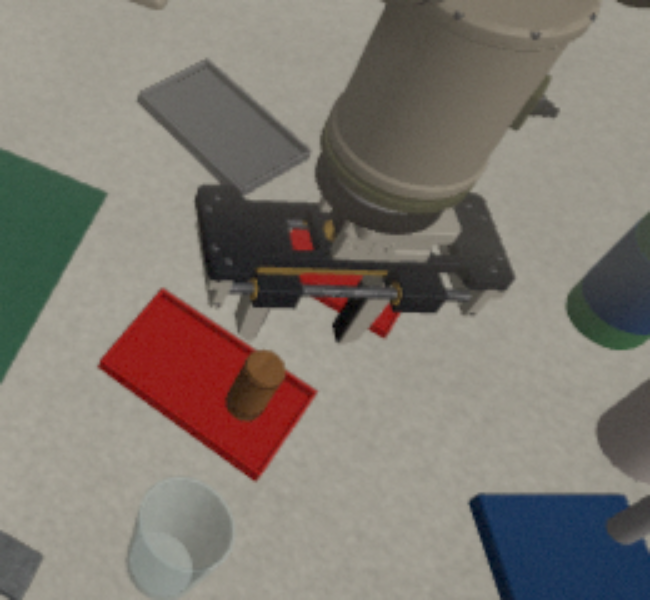

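The sleeve stands upright in the large red tray, at crop (257,385). Next is the second sleeve.

Emit:
send_rows([
  [[-0.3,0.05,-0.2,0,-0.05],[-0.3,0.1,-0.4,0,-0.1],[-0.3,0.15,-0.6,0,-0.2],[-0.3,0.2,-0.8,0,-0.25],[-0.3,0.2,-1,0,-0.25]],
])

```text
t: 12.08
tool_pos: [0.5914, 0.1516, 0.1489]
orientation: [3.125, 0.316, 0.0]
force: [0.2, -0.2, -0.5]
opening: 0.0605
gripper_force: 0.0
```

Emit:
send_rows([
  [[-0.3,0.05,-0.2,0,-0.05],[-0.3,0.1,-0.4,0,-0.1],[-0.3,0.15,-0.6,0,-0.15],[-0.3,0.2,-0.8,0,-0.2],[-0.3,0.2,-1,0,-0.2]],
])

```text
t: 12.5
tool_pos: [0.6314, -0.0485, 0.1488]
orientation: [-3.142, 0.013, -0.0]
force: [0.9, -0.3, 0.5]
opening: 0.0607
gripper_force: 0.0
```

Emit:
send_rows([
  [[-0.3,0.05,-0.2,0,0],[-0.3,0.1,-0.365,0,0],[-0.3,0.1,-0.365,-0.05,0],[-0.3,0.1,-0.365,-0.05,0],[-0.3,0.1,-0.365,-0.05,0],[-0.3,0.1,-0.365,-0.05,0],[-0.3,0.1,-0.365,-0.05,0]],
])

```text
t: 13.08
tool_pos: [0.6508, -0.1178, 0.1397]
orientation: [-3.141, 0.004, 0.0]
force: [0.9, -0.5, 0.9]
opening: 0.0606
gripper_force: 0.0
```

Run:
```python
from h import *
pose(); im,W=wcloud(); cv2.imwrite("pics/w2.png",im)
for c in((.651,-.1195),(.596,-.074)):
    a=near(W,c,.026,.064,.08); print(len(a), (mid(a),np.ptp(a,0).round(3)) if len(a) else "")
```

```text
t 13.0833 tcp [ 0.6508 -0.1178  0.1397] ydir deg -90.2 zdir [-0.  0. -1.] F [ 0.94 -0.52  0.85] M [ 0.06 -0.04 -0.01] open 0.0606 grip 0.0 q [-0.26  0.35  1.41  0.    1.38  1.32]
1425 (array([ 0.6525, -0.1193,  0.0693]), array([0.032, 0.031, 0.011]))
554 (array([ 0.6021, -0.0787,  0.0694]), array([0.022, 0.023, 0.011]))
```

Emit:
send_rows([
  [[-0.3,0.005,0,-0.15,0],[-0.3,0.005,0,-0.3,0],[-0.3,0.005,0,-0.42,0],[-0.3,0.005,0,-0.473,0],[-0.3,0.005,0,-0.473,0],[-0.3,0.005,0,-0.473,0],[1,0.005,0,-0.473,0],[1,0.005,0,-0.473,0],[1,0.005,0,-0.473,0],[1,0.005,0,-0.473,0],[1,0.005,0,-0.473,0],[1,0.005,0,-0.473,0],[1,0.005,0,-0.473,0],[1,0.005,0,-0.473,0],[1,0.005,0,-0.473,0]],
], force=40)

```text
t: 14.38
tool_pos: [0.6523, -0.1196, 0.0458]
orientation: [3.141, -0.007, 0.002]
force: [-0.6, -1.5, 4.9]
opening: 0.0308
gripper_force: 40.0
```

Emit:
send_rows([
  [[1,0,0,0.1,0],[1,0,0,0.3,0],[1,0,0,0.5,0],[1,0,0,0.6,0],[1,-0.2,0.1,0.6,0.1],[1,-0.4,0.2,0.6,0.2],[1,-0.6,0.3,0.6,0.3],[1,-0.7,0.36,0.6,0.4],[1,-0.79,0.395,0.55,0.445],[1,-0.79,0.395,0.5,0.445],[1,-0.79,0.395,0.5,0.445],[1,-0.79,0.395,0.5,0.445],[1,-0.79,0.395,0.5,0.445],[1,-0.79,0.395,0.5,0.445]],
])

```text
t: 15.55
tool_pos: [0.4949, -0.0409, 0.1456]
orientation: [3.058, 0.717, 0.001]
force: [-0.0, -0.1, -1.4]
opening: 0.0308
gripper_force: 40.0
```

```bash
python3 -c "
from h import *
hover('hv2')"
```

```text
t 15.55 tcp [ 0.4949 -0.0409  0.1456] ydir deg -63.6 zdir [ 0.001 -0.    -1.   ] F [-0.01 -0.07 -1.35] M [-0.01 -0.03  0.  ] open 0.0308 grip 40.0 q [-0.19 -0.09  1.88 -0.    1.35  0.92]
sleeve side 95 [ 0.4938 -0.0416] zmin 0.1003
topz 161 [0.1712 0.1726]
collar [ 0.4933 -0.0406  0.0407] [0.033 0.033 0.009] [ 0.493 -0.041]
```

Emit:
send_rows([
  [[1,0,0,-0.05,0],[1,0,0,-0.1,0],[1,0,0,-0.13,0],[1,0,0,-0.16,0],[1,0,0,-0.19,0],[1,0,0,-0.22,0],[1,0,0,-0.25,0],[1,0,0,-0.28,0],[1,0,0,-0.3,0],[1,0,0,-0.315,0],[1,0,0,-0.315,0],[1,0,0,-0.315,0]],
])

```text
t: 16.6
tool_pos: [0.4939, -0.0404, 0.0823]
orientation: [-3.058, -0.719, 0.0]
force: [-1.4, 0.2, 3.5]
opening: 0.031
gripper_force: 40.0
```

Emit:
send_rows([
  [[1,0,0,-0.015,0],[1,0,0,-0.03,0],[1,0,0,-0.045,0],[1,0,0,-0.045,0],[1,0,0,-0.045,0]],
])

```text
t: 17.02
tool_pos: [0.4952, -0.0405, 0.0759]
orientation: [3.057, 0.719, 0.004]
force: [-10.5, 2.8, 27.4]
opening: 0.0308
gripper_force: 40.0
```

Emit:
send_rows([
  [[1,0,0,0.04,0],[1,-0.01,-0.003,0.04,0],[1,-0.01,-0.003,0.03,0],[1,-0.01,-0.003,0.02,0],[1,-0.01,-0.003,0.01,0],[1,-0.01,-0.003,0.005,0],[1,-0.01,-0.003,0.005,0],[1,-0.01,-0.003,0.005,0]],
])

```text
t: 17.68
tool_pos: [0.493, -0.0412, 0.0761]
orientation: [3.057, 0.719, 0.003]
force: [-5.6, 2.2, 24.0]
opening: 0.0309
gripper_force: 40.0
```

```bash
python3 -c "
from h import *
press('pr4')"
```

```text
t 17.6833 tcp [ 0.493  -0.0412  0.0761] ydir deg -63.5 zdir [ 0.002 -0.    -1.   ] F [-5.64  2.24 23.97] M [ 0.31  1.11 -0.01] open 0.0309 grip 40.0 q [-0.19 -0.02  1.94 -0.    1.21  0.92]
top z [0.1021 0.1023 0.1026] -> foot 0.0303
[ 5  4  3 17 38 24 19 22 15 15 24 16 29 22 17]
```

View pics/pr4.png

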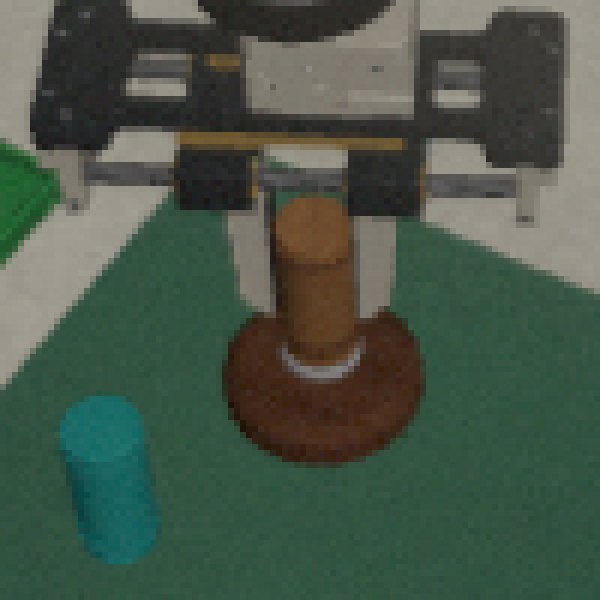

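The foot stops at crop (318,355) and stands at about 30.3 mm, both by camera and by TCP. That is some 4.3 mm short and the same at two lateral offsets, so this one is blocked too. It goes in the red tray's free end.

Emit:
send_rows([
  [[1,0.01,0,0.1,0],[1,0.01,0,0.25,0],[1,0.01,0,0.4,0],[1,0.01,0,0.45,0],[1,0.03,0.1,0.45,0],[1,0.06,0.3,0.45,0],[1,0.08,0.5,0.45,0],[1,0.1,0.7,0.45,0],[1,0.11,0.8,0.45,0],[1,0.11,0.8,0.45,0]],
])

```text
t: 18.67
tool_pos: [0.5126, 0.1227, 0.1618]
orientation: [-3.055, -0.724, 0.005]
force: [0.8, 0.1, -1.1]
opening: 0.031
gripper_force: 40.0
```

Emit:
send_rows([
  [[1,0.03,0.2,0,0],[1,0.06,0.4,0,0],[1,0.09,0.6,0,0],[1,0.105,0.8,0,0],[1,0.105,0.8,0,0],[1,0.105,0.8,0,0],[1,0.105,0.8,-0.15,0],[1,0.105,0.8,-0.3,0],[1,0.105,0.8,-0.42,0],[1,0.105,0.8,-0.5,0],[1,0.105,0.8,-0.53,0],[1,0.105,0.8,-0.55,0],[1,0.105,0.8,-0.565,0],[1,0.105,0.8,-0.57,0],[1,0.105,0.8,-0.57,0],[1,0.105,0.8,-0.57,0]],
])

```text
t: 20.0
tool_pos: [0.5357, 0.2792, 0.0513]
orientation: [-3.058, -0.718, -0.003]
force: [0.3, -0.0, 0.1]
opening: 0.0307
gripper_force: 40.0
```

Emit:
send_rows([
  [[-0.2,0,0,0,0],[-0.2,0,0,0,0],[-0.2,0,0,0,0],[-0.2,0,0,0,0],[-0.2,0,0,0,0],[-0.2,0,0,0.1,0],[-0.2,0,0,0.3,0],[-0.2,0,0,0.5,0],[-0.2,0,0,0.6,0],[-0.2,-0.2,-0.4,0.6,0],[-0.2,-0.4,-0.8,0.6,0],[-0.2,-0.4,-0.8,0.6,0],[-0.2,-0.4,-0.8,0.6,0],[-0.2,-0.4,-0.8,0.6,0]],
])

```text
t: 21.17
tool_pos: [0.4524, 0.1155, 0.1694]
orientation: [3.057, 0.716, -0.003]
force: [-0.9, 0.0, 0.2]
opening: 0.0557
gripper_force: 0.0
```

```bash
python3 tray.py tr3.png; python3 -c "
from h import *
im,W=cloud('scene'); cv2.imwrite('pics/end.png',im)"
```

```text
t 21.1667 tcp [0.4524 0.1155 0.1694] ydir deg -63.6 zdir [-0.002 -0.002 -1.   ] F [-0.87  0.03  0.21] M [ 0.02 -0.    0.  ] open 0.0557 grip 0.0 q [ 0.14 -0.19  1.93 -0.    1.41  1.25]
(0.55, 0.353) side [0.5495 0.3534] top [0.5521 0.3534 0.0725] medz 0.0753
(0.535, 0.279) side [0.5341 0.2789] top [0.5356 0.2791 0.0726] medz 0.0755
```

View pics/end.png

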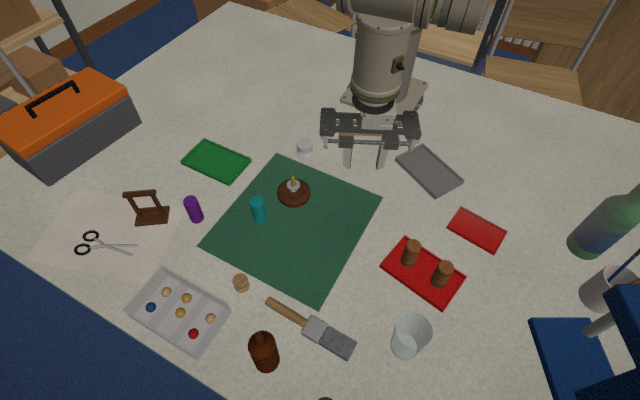

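Both sleeves stand upright in the large red tray, at (411,252) and (442,273), and everything else is where it was.

```bash
python3 -c "
from h import *
print(order.close_job())"
```

```text
the job is handed in; nothing more can be done
None
```

Both sleeves stopped short on the gauge, the first by about 2.7 mm (in the band where either tray will do) and the second by about 4.3 mm (blocked); both stand upright in the large red tray and the job is handed in.

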